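Take a length off the zinc lip with the spring rule and lock it

TASK

Measure from the zinc lip of the small table leaf to its red stripe with the wooden spring rule: hook the rule's end over the outside of the lip (its cap has slipped, so feel for it), draw the case back along the leaf against the spring until its brass front stands on the red stripe, then let go of the case and press the red lock button down as far as it goes, so that the length is kept. Leave the rule standing upright on the leaf, in line with it, still hooked and locked, and leave the sugar bowl, the tea glass and the tiles alone.

Things in the scene. Friction and masses are not known exactly. Their poses are not given: they have to be found in the camera images.
- rule_center (a point): The spring rule is a loose upright wooden bar-shaped case, 150 long, 36 wide, 44 mm high, about 0.55 kg, with brass ends and a grippy black rubber sole, standing on its sole on the table. This point is the middle of the case, 22 mm above its sole. Its -x axis points forward, out of the mouth towards the hook; z is up. Grasp it across its width (y) around the middle of its length.
- mouth (a point): Centre of the slot in the brass front face of the case, 75 mm ahead (-x) of the middle, 14 mm above the sole; same axes as the case. A flat rigid steel blade 18 wide and 4 mm thick (underside 12 mm above the sole) comes straight out of it.
- hook (a point): The steel hook plate at the blade's end, 22 wide and 4 mm thick, hangs down from the blade to 3 mm above the level of the sole. This point is the centre of its inner face (the face towards the case), 8 mm above the sole. With the blade wound in, the inner face stands 14 mm ahead of the mouth.
- blade (a joint): How far the blade is drawn out of the case, 0 to 0.125 m. 0 = wound in. A spring of about 2 to 2.5 N winds it in at once when nothing holds the hook and the lock is up. The rubber sole's friction holds the case against the spring when it stands on the leaf.
- lock (a joint): Travel of the lock button, 0 = up (free); it goes straight down and meets the blade at about 0.005 m, brakes it there, and stays down. Pressing it takes about 4 N; locked when above 0.004 m.
- lock_top (a point): Centre of the top face of the red lock button (22 x 20 mm), on the top of the case 20 mm behind the mouth; it stands 12.5 mm above the case's top when up.
- board: The table leaf: a fixed wooden board 320 long (x), 90 wide (y), 12 mm thick, lying flat on the table. A fixed zinc cap over one end has an upstanding lip across the whole width, 4 mm thick; its top is 9 mm above the board's upper face, 21 mm above the table. Origin on the underside, mid-width, below where the lip's outer face should be; +x points from the lip inward along the board, z up.
- lip_nominal (a point): Where the top of the lip's outer face should be, 21 mm above the table; axes as the board. The cap has slipped: the real face lies up to 12 mm outside (-x) or inside (+x), and no reading tells where; find it by eye or touch. A case set down with sole or hook on the lip stops 6 to 9 mm too high; well seated, it lies flat with the lip in the 14 mm gap between hook and mouth.
- stripe: Red stripe painted across the leaf's upper face, 12 mm wide along the board (x); this is its centre, on the upper face; axes as the board. It lies 72 to 115 mm from the board's origin.
- sugar_bowl: Loose white porcelain bowl, 90 mm across, 50 mm high; origin under its centre. Leave alone.
- tile_top: Upper one of two loose stacked ivory tiles, 34 x 24 x 11 mm each; origin under its centre. Leave alone.
- tea_glass: Loose amber tea glass, 60 mm across, 85 mm high; origin under its centre. Leave alone.
Not all that is in view belongs to the job. Leave any green or purple look-alike of the part that bears rule_center alone.

How it is judged:
By the outcome, as a careful person would: the job done as asked, in the order asked, and still so for the second after the job is handed in, with the robot touching nothing.
It also fails if it takes over 58 s, if anything falls off the work surface, if the arm or the gripper's body presses on something with over 40 N, if the wrist force passes 120 N, or if a joint passes its speed limit or range.

ROBOT

A 6-joint arm with a two-finger parallel gripper is mounted at the origin on the work surface. World frame = base frame: x ahead of the robot, y to its left, z up, the work surface at z = 0. Lengths are in mm, angles in rad, forces in N, time in s.
With the tool pointing down it reaches from about 275 to 750 mm from the base axis. Payload 10.2 kg.
Tool frame: the origin (TCP) lies at the very end of the fingers, on their centre line; the grasp point (between the pads) lies 19 mm behind it; z points along the fingers, y is the direction in which the jaws open and shut (so a half turn about z gives the same grasp; the last joint's range is limited). The gripper opens to 85 mm and grips with 20 to 120 N. Pads are 22 mm wide; open, the fingers measure 114 mm over their backs; the gripper's body (76 mm by 85 mm) begins 54 mm behind the grasp point. The pads swing forward as they close: fully open they stand 13 mm farther back than shut.
Start: joints at [-1.559, 0.313, 1.498, -0, 1.331, -0.223], TCP at [122.127, -510.604, 231.294] pointing down, gripper open.
Joint ranges: [-2.94, 2.94], [-0.97, 2.17], [0.19, 2.56], [-1.23, 4.37], [0.02, 3.11], [-2.88, 2.88]. Speed limits (rad/s): [2.39, 2.39, 3.01, 3.14, 3.14, 3.14].

INTERFACE

Orientations are given as a unit quaternion [w, x, y, z].
In Python, from rig import sensors, imaging, ctrl gives the robot as it stands.
- The arm moves only by the shell command python3 -m creep 'ROWS' [FORCE]. ROWS is JSON, a list of rows, each an object with "grip": the finger opening in mm, from 0 to 85.4; "linear": the shift along the tool's x, y, z in mm, a list of three; "rot": the turn, a rotation vector about the tool's x, y, z in rad, a list of three. A call has 1 to 12 rows; each row shifts and turns the commanded pose from where the row before left it, along the tool's axes as they then stand; what a row does not reach is not made up. A row lasts 1/12 s, in which the tool goes at most 41.7 mm and 7.16 degrees, less where a joint would pass 70% of its speed; a pose out of reach is approached as far as the arm can. A call with a gripper value outside its range is refused whole. The fingers move at their own pace and stop on an object; FORCE is the grip in N (left out, the last holds). Time passes only in rows, so rows that do not move let the fingers close. It gives the time, the measured TCP pose, the force and the opening at its end, in the units of the state.
- sensors.sense(): the state, without advancing time (a new reading comes with each control period).
- imaging.capture(name): name is "scene" or "side" or "wrist"; returns (picture, depth): 400x640x3 uint8, red, green, blue; 400x640 float32, mm along the optical axis (not along the pixel's ray), 0 where there is no reading.
- imaging.camera_params(name): a dict with "intrinsics" (3x3 intrinsics, pixels), "k1" (the pictures are not rectified: a ray, as slopes to the right and down, at radius r is drawn at 1 + k1 r^2 times it, then the intrinsics apply), "R" (3x3) and "t" (3): a world point X has camera coordinates R X + t. Camera axes: x right, y down, z forward; pixel columns grow to the right and rows downward; lengths in mm; the calibration is good to about 2 mm. A picture is of the moment at which its call begins: read the wrist's pose just before it. camera_params takes no time and is no camera call; for the wrist camera it gives the pose at the moment of the call.
- ctrl.finish_job(): hands the job in, once; it reports no verdict.
The state is a dict: "time_s": time; "joints": joint angles; "dq": joint speeds; "tau": joint torques, N m; "eef_pos": TCP position; "ee_rot": TCP orientation; "force": force on the tool from outside, world axes, zero at the start; "wrist_torque": the same for the moment, N m; "grip_width": opening from 0.0 (shut) to 1.0 (fully open).
Only numpy, scipy, OpenCV 4.12 (cv2) and the standard library are available. Lean on these libraries where they do the work, as an engineer would, in place of code of your own. Each camera call takes 0.05 s, during which the arm holds its last target.

## Working session

There is one attempt and no reset: what is moved stays moved. The work goes in short steps, Python scripts to look and compute and a shell command to move; the robot and the scene stay as the last step left them, time stands still between calls to the robot, and variables do not carry over. Pictures are saved under pics/ and viewed, and the job is handed in when it is done.

```bash
ls; mkdir -p pics; cat > h.py <<'E'
import numpy as np, cv2
from scipy.spatial.transform import Rotation as Rn
from rig import sensors, imaging, ctrl
def snap(name,tag):
    p=imaging.camera_params(name)
    im,d=imaging.capture(name)
    cv2.imwrite(f'pics/{tag}.png',im[:,:,::-1])
    np.savez(f'pics/{tag}.npz',im=im,d=d,K=p['intrinsics'],k1=p['k1'],R=p['R'],t=p['t'])
    return im,d,p
def load(tag):
    z=np.load(f'pics/{tag}.npz'); return z['im'],z['d'],dict(intrinsics=z['K'],k1=float(z['k1']),R=z['R'],t=z['t'])
def rays(uv,p):
    K=np.array(p['intrinsics'],float); uv=np.array(uv,float).reshape(-1,1,2)
    return cv2.undistortPoints(uv,K,np.array([p['k1'],0,0,0.]),None,None,None,(cv2.TERM_CRITERIA_COUNT,50,1e-9)).reshape(-1,2) if False else cv2.undistortPoints(uv,K,np.array([p['k1'],0,0,0.])).reshape(-1,2)
def onplane(uv,z,p):
    r=rays(uv,p); R=np.array(p['R']);t=np.array(p['t'])
    c=-R.T@t; dirs=np.c_[r,np.ones(len(r))]@R
    s=(z-c[2])/dirs[:,2]
    return c+dirs*s[:,None]
def bydepth(uv,d,p):
    r=rays(uv,p); R=np.array(p['R']);t=np.array(p['t'])
    uv=np.array(uv,int).reshape(-1,2); D=d[uv[:,1],uv[:,0]]
    return (np.c_[r,np.ones(len(r))]*D[:,None]-t)@R
def proj(X,p):
    X=np.array(X,float).reshape(-1,3); rv,_=cv2.Rodrigues(np.array(p['R'],float))
    return cv2.projectPoints(X,rv,np.array(p['t'],float),np.array(p['intrinsics'],float),np.array([p['k1'],0,0,0.]))[0].reshape(-1,2)
def st():
    s=sensors.sense(); q=s['ee_rot']
    R=Rn.from_quat([q[1],q[2],q[3],q[0]]).as_matrix()
    return s,np.array(s['eef_pos']),R
E
python3 - <<'E'
from h import *
np.set_printoptions(precision=3,suppress=True)
s,p,R=st(); print(s); print(R)
for n in ('scene','side','wrist'): 
    im,d,pp=snap(n,n+'0'); print(n,pp,d.min(),d.max())
E
```

```text
pics
{'time_s': 0.0, 'joints': array([-1.559,  0.313,  1.498,  0.   ,  1.331, -0.223]), 'dq': array([ 0.   ,  0.002,  0.   ,  0.003,  0.002, -0.001]), 'tau': array([ -0.   , -41.226, -25.974,  -0.   ,   0.004,   0.   ]), 'eef_pos': array([ 122.142, -510.337,  230.73 ]), 'ee_rot': array([-0.001,  0.993,  0.117,  0.   ]), 'force': array([ 0.539, -0.176,  0.667]), 'wrist_torque': array([-0.035,  0.055,  0.037]), 'grip_width': 0.9994778363423968}
[[ 0.973  0.233 -0.   ]
 [ 0.233 -0.973  0.001]
 [ 0.    -0.001 -1.   ]]
scene {'intrinsics': array([[410.123,   0.   , 322.516],
       [  0.   , 410.123, 200.589],
       [  0.   ,   0.   ,   1.   ]]), 'k1': -0.014976380348341369, 'R': array([[-0.724,  0.689,  0.005],
       [ 0.458,  0.487, -0.744],
       [-0.515, -0.537, -0.668]]), 't': array([ 411.915, -157.266, 1265.451])} 0.0 3000.19
side {'intrinsics': array([[420.898,   0.   , 326.143],
       [  0.   , 420.898, 201.061],
       [  0.   ,   0.   ,   1.   ]]), 'k1': -0.10799903875988846, 'R': array([[-0.923, -0.386, -0.007],
       [-0.272,  0.663, -0.697],
       [ 0.274, -0.641, -0.717]]), 't': array([ 453.502,  226.784, 1149.891])} 0.0 3454.8953
wrist {'intrinsics': array([[332.527,   0.   , 316.433],
       [  0.   , 332.527, 198.807],
       [  0.   ,   0.   ,   1.   ]]), 'k1': -0.036796220421412874, 'R': array([[ 0.234, -0.972, -0.002],
       [-0.92 , -0.221,  0.324],
       [-0.315, -0.074, -0.946]]), 't': array([-524.3  ,  -42.013,  381.526])} 0.0 1476.1523
```

View pics/scene0.png

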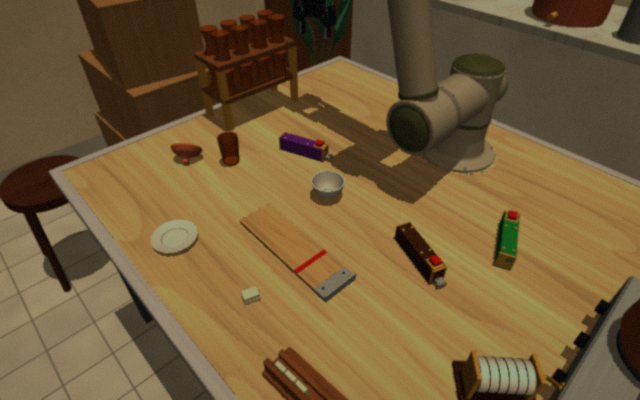

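View pics/side0.png

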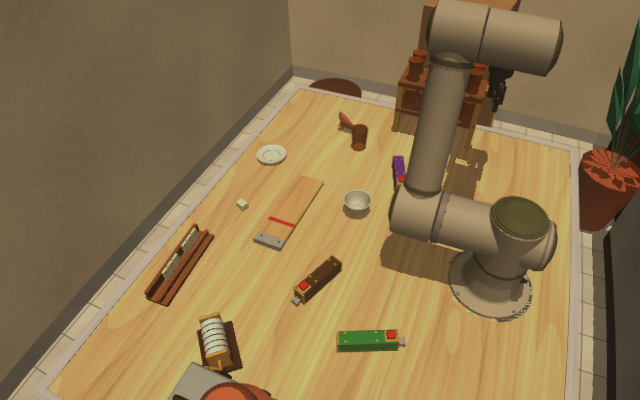

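View pics/wrist0.png

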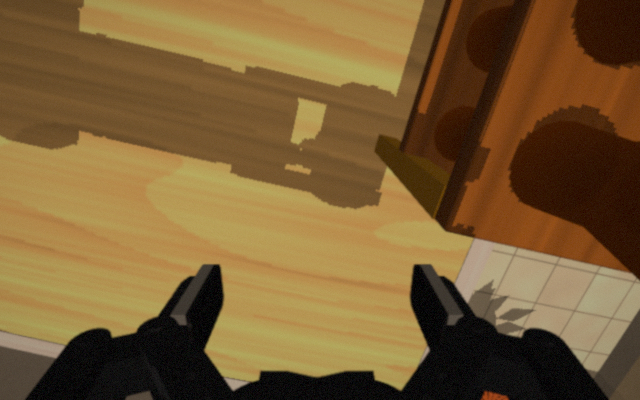

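The scene view shows the brown rule at about (420,252) with its button and hook end at (437,270). The leaf runs from (255,212) to (338,285), its zinc lip end near (338,283) and the red stripe at (310,262). The bowl is at (327,187). Next I'll enlarge this area.

```bash
python3 - <<'E'
from h import *
for tag,(x0,y0,x1,y1) in dict(scene0=(230,190,460,310),side0=(230,165,360,315)).items():
    im,d,p=load(tag); c=im[y0:y1,x0:x1,::-1]; f=3.4 if tag=='scene0' else 4
    cv2.imwrite(f'pics/{tag}z.png',cv2.resize(c,None,fx=f,fy=f,interpolation=cv2.INTER_CUBIC))
im,d,p=load('scene0')
np.set_printoptions(precision=1,suppress=True)
print(bydepth([(420,252),(437,262),(327,180),(228,150),(250,292),(285,235),(338,283)],d,p))
E
```

```text
[[ 454.8  191.    41.4]
 [ 462.5  237.9   54.9]
 [ 414.6 -144.4   24.3]
 [ 553.9 -403.4   57.7]
 [ 782.     7.2   21.2]
 [ 620.1  -76.1    9.8]
 [ 630.   112.1   14.2]]
```

View pics/scene0z.png

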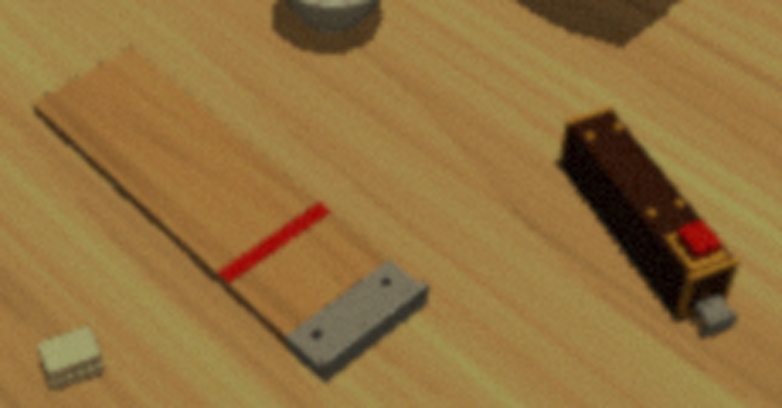

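View pics/side0z.png

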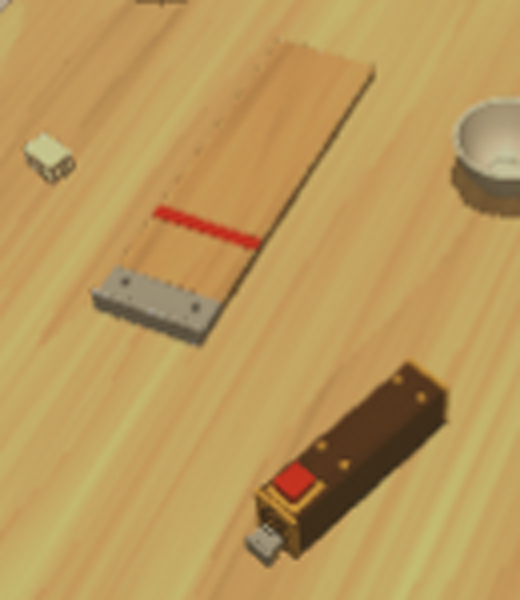

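```bash
python3 - <<'E'
from h import *
np.set_printoptions(precision=1,suppress=True)
def f(tag,pts,z):
    im,d,p=load(tag); o,s=((230,190),3.4) if tag=='scene0' else ((230,165),4.)
    uv=(np.array(pts)+.5)/s-.5+np.array(o); return onplane(uv,z,p)
print('rule scene RL RR FR FL\n',f('scene0',[(565,125),(612,110),(735,262),(680,288)],44))
print('rule side \n',f('side0',[(410,360),(447,390),(300,520),(260,492)],44))
print('board far corners scene\n',f('scene0',[(38,107),(132,48)],12))
print('board far side\n',f('side0',[(285,40),(375,70)],12))
print('stripe scene\n',f('scene0',[(225,277),(323,209)],12))
print('stripe side\n',f('side0',[(155,212),(259,243)],12))
print('lip outer top scene\n',f('scene0',[(325,365),(428,290)],21))
print('lip outer top side\n',f('side0',[(93,292),(200,335)],21))
E
```

```text
rule scene RL RR FR FL
 [[433.9 106.   44. ]
 [398.7 119.2  44. ]
 [450.5 254.5  44. ]
 [492.3 242.8  44. ]]
rule side 
 [[429.3 105.1  44. ]
 [396.2 119.2  44. ]
 [446.3 251.3  44. ]
 [479.3 242.1  44. ]]
board far corners scene
 [[ 670.6 -185.3   12. ]
 [ 581.7 -188.8   12. ]]
board far side
 [[ 666.4 -192.9   12. ]
 [ 580.1 -187.5   12. ]]
stripe scene
 [[673.3  25.2  12. ]
 [587.6  26.9  12. ]]
stripe side
 [[675.9  26.   12. ]
 [586.9  23.8  12. ]]
lip outer top scene
 [[677.6 122.4  21. ]
 [591.4 126.5  21. ]]
lip outer top side
 [[676.2 121.   21. ]
 [584.4 126.3  21. ]]
```

The two views agree well. The rule's centre is at about (439,180), facing about 69°. The leaf points along about -y from the lip at y≈124, with the stripe at y≈25. I'll turn the tool and then move above the rule.

```bash
python3 -m creep '[{"grip":85,"linear":[0,0,0],"rot":[0,0,-0.122]},{"grip":85,"linear":[0,0,0],"rot":[0,0,-0.122]},{"grip":85,"linear":[0,0,0],"rot":[0,0,-0.122]},{"grip":85,"linear":[0,0,0],"rot":[0,0,-0.122]},{"grip":85,"linear":[0,0,0],"rot":[0,0,-0.122]},{"grip":85,"linear":[0,0,0],"rot":[0,0,-0.122]},{"grip":85,"linear":[0,0,0],"rot":[0,0,-0.122]},{"grip":85,"linear":[0,0,0],"rot":[0,0,-0.122]},{"grip":85,"linear":[15,0,0],"rot":[0,0,0]},{"grip":85,"linear":[30,3,0],"rot":[0,0,0]},{"grip":85,"linear":[38,3,0],"rot":[0,0,0]},{"grip":85,"linear":[38,3,0],"rot":[0,0,0]}]'
python3 - <<'E'
from h import *
s,p,R=st();print(p,np.degrees(np.arctan2(R[1,0],R[0,0])),s['joints'],s['time_s'])
d=R.T@(np.array([439,180,231])-p);print(d)
E
```

```text
time_s: 1.15
eef_pos: [173.4, -399.1, 230.8]
ee_rot: [-0.0, 0.823, 0.569, 0.0]
force: [0.8, 0.1, 0.2]
grip_width: 0.995
[ 173.36507583 -399.12029723  230.75588574] 69.31088465000383 [-1.43163461e+00  1.13963768e-01  1.74753485e+00  1.05952529e-04
  1.28105094e+00 -1.07057191e+00] 1.15
[6.35621526e+02 4.39030149e+01 3.04298558e-01]
```

```bash
python3 -m creep '[{"grip":85,"linear":[38,3,0],"rot":[0,0,0]},{"grip":85,"linear":[38,3,0],"rot":[0,0,0]},{"grip":85,"linear":[38,3,0],"rot":[0,0,0]},{"grip":85,"linear":[38,3,0],"rot":[0,0,0]},{"grip":85,"linear":[38,3,0],"rot":[0,0,0]},{"grip":85,"linear":[38,3,0],"rot":[0,0,0]},{"grip":85,"linear":[38,3,0],"rot":[0,0,0]},{"grip":85,"linear":[38,3,0],"rot":[0,0,0]},{"grip":85,"linear":[38,3,0],"rot":[0,0,0]},{"grip":85,"linear":[38,3,0],"rot":[0,0,0]},{"grip":85,"linear":[38,3,0],"rot":[0,0,0]},{"grip":85,"linear":[38,3,0],"rot":[0,0,0]}]'
python3 -m creep '[{"grip":85,"linear":[38,3,0],"rot":[0,0,0]},{"grip":85,"linear":[38,3,0],"rot":[0,0,0]},{"grip":85,"linear":[36,2,0],"rot":[0,0,0]},{"grip":85,"linear":[26,0,0],"rot":[0,0,0]},{"grip":85,"linear":[12,0,0],"rot":[0,0,0]},{"grip":85,"linear":[0,0,0],"rot":[0,0,0]},{"grip":85,"linear":[0,0,0],"rot":[0,0,0]}]'
python3 - <<'E'
from h import *
s,p,R=st();print(p,np.degrees(np.arctan2(R[1,0],R[0,0])),s['joints'],s['time_s'])
snap('wrist','w1')
E
```

```text
time_s: 2.15
eef_pos: [367.8, 15.7, 231.4]
ee_rot: [0.0, 0.822, 0.569, 0.0]
force: [0.5, -0.6, 0.1]
grip_width: 0.998
time_s: 2.73
eef_pos: [427.6, 151.2, 231.0]
ee_rot: [-0.0, 0.822, 0.57, -0.0]
force: [-0.4, -0.3, 0.2]
grip_width: 0.994
[427.56452208 151.18017921 230.95155789] 69.44167641394789 [ 8.06320392e-02  1.55270786e-01  1.69912663e+00 -2.00108292e-04
  1.28810172e+00  4.39498587e-01] 2.7333
```

View pics/w1.png

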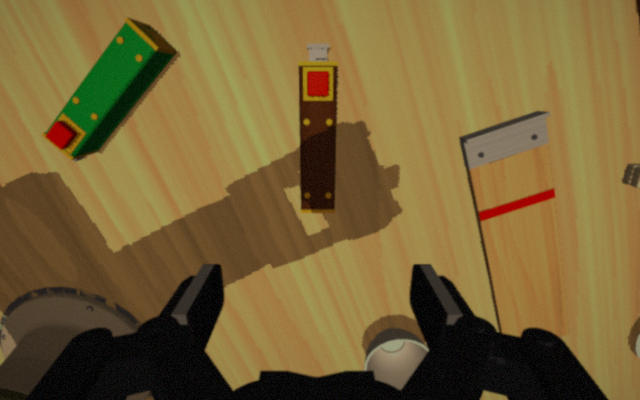

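The wrist picture shows the rule at (318,140) almost parallel to the image's vertical. The leaf is at the right, with its lip along (460,140)-(547,113) and the stripe along (480,216)-(554,193). I'll enlarge it to read the corners.

```bash
python3 - <<'E'
from h import *
im,d,p=load('w1')
a=im[35:225,285:355,::-1]; b=im[95:345,440:570,::-1]
cv2.imwrite('pics/w1a.png',cv2.resize(a,None,fx=3,fy=3,interpolation=cv2.INTER_CUBIC))
cv2.imwrite('pics/w1b.png',cv2.resize(b[:140],None,fx=4,fy=4,interpolation=cv2.INTER_CUBIC))
E
```

```text
(no output)
```

View pics/w1a.png

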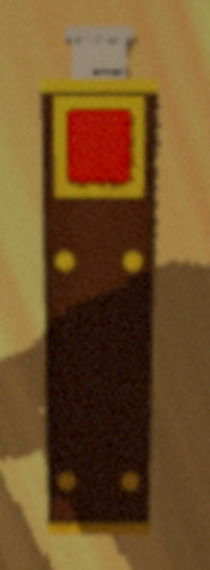

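View pics/w1b.png

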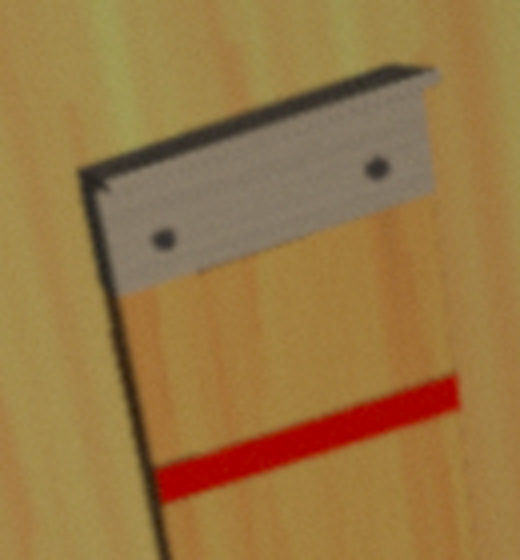

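```bash
python3 - <<'E'
from h import *
np.set_printoptions(precision=1,suppress=True)
im,d,p=load('w1')
def A(pts,z): return onplane((np.array(pts)+.5)/3-.5+np.array([285,35]),z,p)
def B(pts,z): return onplane((np.array(pts)+.5)/4-.5+np.array([440,95]),z,p)
r=A([(42,92),(158,92),(48,530),(153,530)],44); print('rule FL FR RL RR\n',r)
f=(r[0]+r[1]-r[2]-r[3])/2; print('len',np.linalg.norm(f),'ang',np.degrees(np.arctan2(f[1],f[0])),'ctr',r.mean(0))
fr=(r[0]+r[1])/2; u=f/np.linalg.norm(f); print('ctr from front',fr-75*u)
print('button ctr',A([(100,146)],56.5))
print('hook',A([(65,32),(133,32)],14))
b=B([(100,183),(438,72)],21);print('lip top outer\n',b)
print('lip z0 \n',B([(80,172),(390,66)],0))
s=B([(155,486),(459,391)],12);print('stripe ends\n',s)
s2=B([(153,470),(457,374)],12);s3=B([(160,502),(460,408)],12);print(s2,s3)
cap=B([(118,296),(436,192)],12);print('cap inner\n',cap)
for q in (b,s,cap): v=q[1]-q[0];print(np.degrees(np.arctan2(v[1],v[0])))
le=onplane([(462,142),(480,222),(498,325)],12,p);print('left edge',le)
E
```

```text
rule FL FR RL RR
 [[448.2 252.2  44. ]
 [481.8 239.7  44. ]
 [397.2 116.6  44. ]
 [432.1 103.6  44. ]]
len 144.8390281151923 ang 69.65280141009418 ctr [439.8 178.   44. ]
ctr from front [438.9 175.6  44. ]
button ctr [[459.4 231.   56.5]]
hook [[461.3 269.   14. ]
 [482.4 261.1  14. ]]
lip top outer
 [[586.1 123.   21. ]
 [677.5 120.7  21. ]]
lip z0 
 [[589.1 121.6   0. ]
 [677.9 120.5   0. ]]
stripe ends
 [[585.7  26.4  12. ]
 [676.4  24.1  12. ]]
[[586.1  31.7  12. ]
 [676.5  29.6  12. ]] [[586.   20.8  12. ]
 [676.   18.7  12. ]]
cap inner
 [[587.3  87.2  12. ]
 [677.9  85.3  12. ]]
-1.4392986214180032
-1.4812748842660273
-1.2061469963928741
left edge [[ 586.3  119.5   12. ]
 [ 586.    18.3   12. ]
 [ 580.3 -140.5   12. ]]
```

```bash
python3 - <<'E'
from h import *
s,p,R=st();print(p,np.degrees(np.arctan2(R[1,0],R[0,0])),s['time_s'])
print(R.T@(np.array([439.3,177,9])-p))
E
```

```text
[427.52495076 150.64428983 231.09881903] 69.37584951589116 2.7833
[ 28.92444524   1.84168166 222.0836449 ]
```

```bash
python3 -m creep '[{"grip":85,"linear":[14,1,10],"rot":[0,0,0]},{"grip":85,"linear":[15,1,25],"rot":[0,0,0]},{"grip":85,"linear":[0,0,35],"rot":[0,0,0]},{"grip":85,"linear":[0,0,35],"rot":[0,0,0]},{"grip":85,"linear":[0,0,35],"rot":[0,0,0]},{"grip":85,"linear":[0,0,30],"rot":[0,0,0]},{"grip":85,"linear":[0,0,25],"rot":[0,0,0]},{"grip":85,"linear":[0,0,15],"rot":[0,0,0]},{"grip":85,"linear":[0,0,8],"rot":[0,0,0]},{"grip":85,"linear":[0,0,2],"rot":[0,0,0]},{"grip":85,"linear":[0,0,0],"rot":[0,0,0]},{"grip":85,"linear":[0,0,0],"rot":[0,0,0]}]' 50
python3 - <<'E'
from h import *
s,p,R=st();print(p,np.degrees(np.arctan2(R[1,0],R[0,0])),s['time_s'],s['force'])
snap('wrist','w2')
E
```

```text
time_s: 3.78
eef_pos: [440.6, 177.3, 12.3]
ee_rot: [0.0, 0.822, 0.569, 0.001]
force: [0.0, 0.1, 0.2]
grip_width: 0.998
[440.60908309 177.33429525  12.34405703] 69.34934190894414 3.7833 [0.01980915 0.10682216 0.17365555]
```

View pics/w2.png

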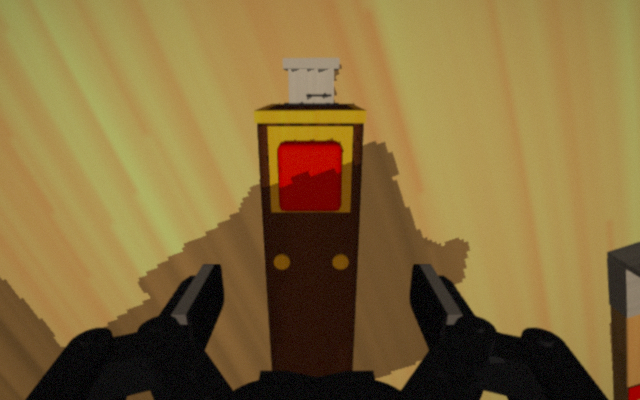

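The case at (310,200) sits between the open fingers at (215,290) and (420,290). I'll lower slightly and close.

```bash
python3 -m creep '[{"grip":85,"linear":[-1,0,3],"rot":[0,0,0]},{"grip":60,"linear":[0,0,0],"rot":[0,0,0]},{"grip":40,"linear":[0,0,0],"rot":[0,0,0]},{"grip":30,"linear":[0,0,0],"rot":[0,0,0]},{"grip":30,"linear":[0,0,0],"rot":[0,0,0]},{"grip":30,"linear":[0,0,0],"rot":[0,0,0]},{"grip":30,"linear":[0,0,0],"rot":[0,0,0]},{"grip":30,"linear":[0,0,0],"rot":[0,0,0]}]' 50
python3 - <<'E'
from h import *
s,p,R=st();print(p,np.degrees(np.arctan2(R[1,0],R[0,0])),s['time_s'],s['force'],s['grip_width']*85.4)
E
```

```text
time_s: 4.5
eef_pos: [439.3, 176.8, 8.5]
ee_rot: [-0.0, 0.822, 0.569, -0.0]
force: [-3.9, 0.7, 4.9]
grip_width: 0.412
[439.25601698 176.76291377   8.51531998] 69.37824613596857 4.5 [-3.85304167  0.70646874  4.8557274 ] 35.22319270550626
```

The rule is gripped at 35 mm. I'll lift it, turn it to the leaf's heading and carry it over.

```bash
python3 -m creep '[{"grip":30,"linear":[0,0,-6],"rot":[0,0,0]},{"grip":30,"linear":[0,0,-15],"rot":[0,0,0]},{"grip":30,"linear":[0,0,-20],"rot":[0,0,0]},{"grip":30,"linear":[0,0,-15],"rot":[0,0,0]},{"grip":30,"linear":[0,0,-5],"rot":[0,0,-0.05]},{"grip":30,"linear":[0,0,0],"rot":[0,0,-0.1]},{"grip":30,"linear":[0,0,0],"rot":[0,0,-0.1]},{"grip":30,"linear":[0,0,0],"rot":[0,0,-0.085]},{"grip":30,"linear":[-8,10,0],"rot":[0,0,0]},{"grip":30,"linear":[-14,20,0],"rot":[0,0,0]},{"grip":30,"linear":[-20,28,0],"rot":[0,0,0]},{"grip":30,"linear":[-20,28,0],"rot":[0,0,0]}]'
python3 -m creep '[{"grip":30,"linear":[-20,28,0],"rot":[0,0,0]},{"grip":30,"linear":[-20,28,0],"rot":[0,0,0]},{"grip":30,"linear":[-15,24,0],"rot":[0,0,0]},{"grip":30,"linear":[-10,18,0],"rot":[0,0,0]},{"grip":30,"linear":[-7,10,0],"rot":[0,0,0]},{"grip":30,"linear":[0,0,0],"rot":[0,0,0]},{"grip":30,"linear":[0,0,0],"rot":[0,0,0]}]'
python3 - <<'E'
from h import *
s,p,R=st();print(p,np.degrees(np.arctan2(R[1,0],R[0,0])),s['time_s'],s['force'],s['grip_width']*85.4)
snap('wrist','w3');snap('side','s3')
E
```

```text
time_s: 5.5
eef_pos: [525.0, 111.3, 69.2]
ee_rot: [-0.0, 0.716, 0.698, -0.0]
force: [0.3, 0.1, -5.2]
grip_width: 0.414
time_s: 6.08
eef_pos: [630.0, 37.0, 68.5]
ee_rot: [-0.001, 0.717, 0.697, -0.0]
force: [-0.0, 1.0, -4.8]
grip_width: 0.416
[630.01364065  37.04927139  68.47258667] 88.43344589649894 6.0833 [-4.36382988e-03  1.00716608e+00 -4.82715265e+00] 35.501136394433686
```

View pics/w3.png

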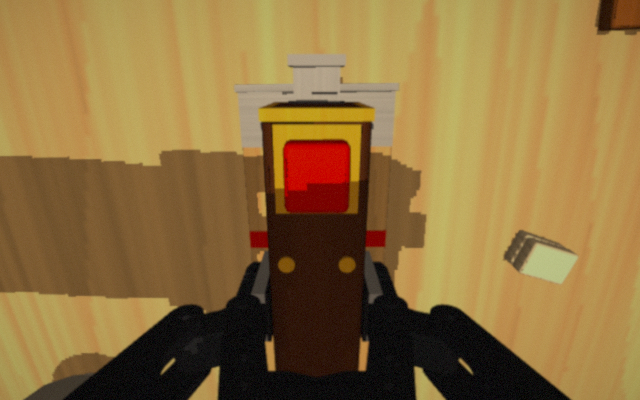

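View pics/s3.png

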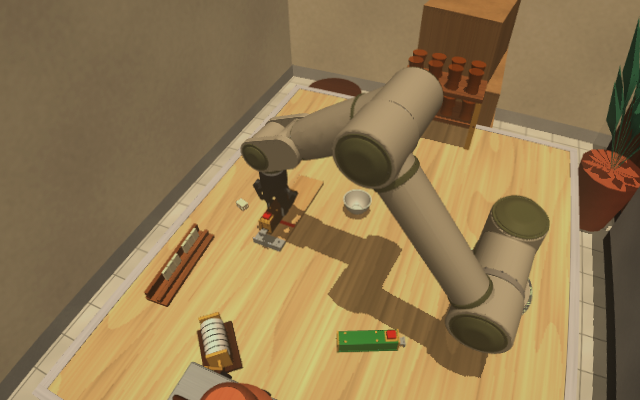

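The wrist view shows the lip's edge at row ~88 from column 237 to 398, the hook plate at rows 55-68 around column 317, and the stripe at row 239 on both sides of the case. I'll enlarge this to check the relative position.

```bash
python3 - <<'E'
from h import *
im,d,p=load('w3')
cv2.imwrite('pics/w3z.png',cv2.resize(im[45:255,225:410,::-1],None,fx=2.8,fy=2.8,interpolation=cv2.INTER_CUBIC))
print(-p['R'].T@p['t'])
cv2.imwrite('pics/w3zz.png',cv2.resize(im[45:125,225:410,::-1],None,fx=4.2,fy=4.2,interpolation=cv2.INTER_CUBIC))
E
```

```text
[633.15080414 120.95153857 211.41394439]
```

View pics/w3zz.png

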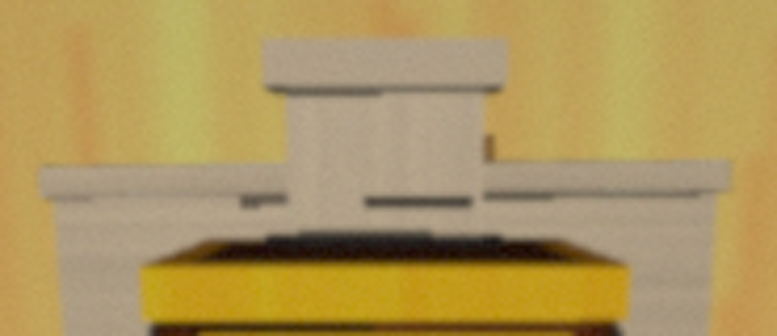

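View pics/w3z.png

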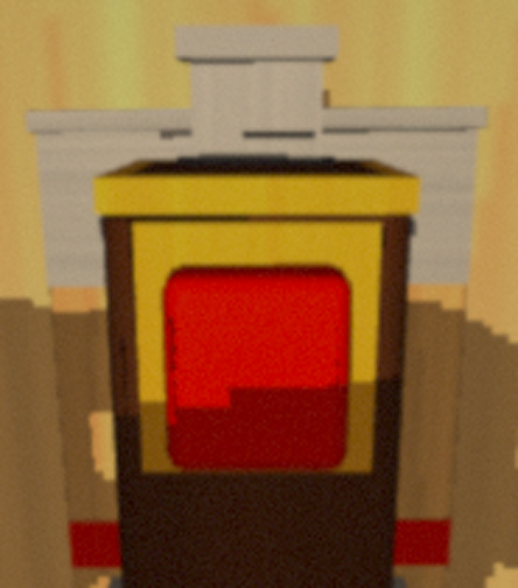

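```bash
python3 - <<'E'
from h import *
np.set_printoptions(precision=1,suppress=True)
im,d,p=load('w3')
def Z(pts,z): return onplane((np.array(pts)+.5)/4.2-.5+np.array([225,45]),z,p)
def Y(pts,z): return onplane((np.array(pts)+.5)/2.8-.5+np.array([225,45]),z,p)
print('lip outer',Z([(42,165),(730,158)],21)); print('lip inner',Z([(55,195),(715,190)],21))
for zz in (74,76,78): print('hook outer/inner',zz,Z([(265,40),(505,40),(265,87),(505,87)],zz))
print('front top',Z([(143,266),(628,266)],104))
print('stripe',Y([(72,521),(449,518),(72,566),(449,565)],12))
uv=[(317,61),(317,75),(250,90),(300,115),(317,240),(245,110)]
print(bydepth(uv,d,p))
E
```

```text
lip outer [[588.4 123.1  21. ]
 [677.5 121.6  21. ]]
lip inner [[589.7 119.3  21. ]
 [675.7 117.6  21. ]]
hook outer/inner 74 [[622.3 132.7  74. ]
 [644.1 132.1  74. ]
 [622.1 128.7  74. ]
 [644.1 128.1  74. ]]
hook outer/inner 76 [[622.5 132.5  76. ]
 [644.  132.   76. ]
 [622.2 128.6  76. ]
 [644.  128.   76. ]]
hook outer/inner 78 [[622.6 132.4  78. ]
 [643.8 131.8  78. ]
 [622.4 128.4  78. ]
 [643.8 127.9  78. ]]
front top [[614.7 114.7 104. ]
 [650.9 113.8 104. ]]
stripe [[587.1  31.7  12. ]
 [675.5  30.1  12. ]
 [586.1  19.9  12. ]
 [676.   17.9  12. ]]
[[633.4 129.8  76.4]
 [633.3 124.7  78.1]
 [596.6 119.6  21.2]
 [627.6 112.3 104.8]
 [631.8  69.1 104.8]
 [590.7 108.5  11.2]]
```

Vision puts the lip at y 118.5–122.4, the mouth at 114.2 and the hook's inner face at 128.3, so the lip is centred in the gap. I'll lower the rule.

```bash
python3 -m creep '[{"grip":30,"linear":[-0.5,0,6],"rot":[0,0,0]},{"grip":30,"linear":[0,0,10],"rot":[0,0,0]},{"grip":30,"linear":[0,0,12],"rot":[0,0,0]},{"grip":30,"linear":[0,0,8],"rot":[0,0,0]},{"grip":30,"linear":[0,0,5],"rot":[0,0,0]},{"grip":30,"linear":[0,0,2],"rot":[0,0,0]},{"grip":30,"linear":[0,0,1],"rot":[0,0,0]},{"grip":30,"linear":[0,0,0],"rot":[0,0,0]},{"grip":30,"linear":[0,0,0],"rot":[0,0,0]}]'
```

```text
time_s: 6.93
eef_pos: [630.4, 37.3, 25.7]
ee_rot: [0.0, 0.716, 0.698, 0.0]
force: [0.0, 0.1, -5.2]
grip_width: 0.414
```

```bash
python3 -m creep '[{"grip":30,"linear":[0,0,1],"rot":[0,0,0]},{"grip":30,"linear":[0,0,1],"rot":[0,0,0]},{"grip":30,"linear":[0,0,1],"rot":[0,0,0]},{"grip":30,"linear":[0,0,0],"rot":[0,0,0]},{"grip":30,"linear":[0,0,0],"rot":[0,0,0]}]'
python3 -m creep '[{"grip":30,"linear":[0,0,1],"rot":[0,0,0]},{"grip":30,"linear":[0,0,0.5],"rot":[0,0,0]},{"grip":30,"linear":[0,0,0],"rot":[0,0,0]},{"grip":30,"linear":[0,0,0],"rot":[0,0,0]}]'
```

```text
time_s: 7.35
eef_pos: [630.1, 37.3, 22.3]
ee_rot: [-0.0, 0.716, 0.698, -0.0]
force: [-0.4, 0.6, -4.4]
grip_width: 0.414
time_s: 7.68
eef_pos: [630.1, 37.3, 20.7]
ee_rot: [-0.0, 0.716, 0.698, -0.0]
force: [-0.1, 0.4, -4.5]
grip_width: 0.418
```

```bash
python3 -m creep '[{"grip":30,"linear":[0,0,0.5],"rot":[0,0,0]},{"grip":30,"linear":[0,0,0],"rot":[0,0,0]},{"grip":30,"linear":[0,0,0],"rot":[0,0,0]}]'
python3 -m creep '[{"grip":30,"linear":[0,0,0.5],"rot":[0,0,0]},{"grip":30,"linear":[0,0,0],"rot":[0,0,0]},{"grip":30,"linear":[0,0,0],"rot":[0,0,0]}]'
```

```text
time_s: 7.93
eef_pos: [630.2, 37.3, 20.6]
ee_rot: [0.0, 0.716, 0.698, 0.0]
force: [-1.3, 0.7, -1.7]
grip_width: 0.417
time_s: 8.18
eef_pos: [630.2, 37.3, 20.5]
ee_rot: [0.0, 0.716, 0.698, 0.0]
force: [-4.4, -0.3, 4.3]
grip_width: 0.417
```

The sole landed at TCP z 20.5, which is exactly the board's height, so the rule is flat and over the lip. I'll ease off the pressure and draw back, watching the force.

```bash
python3 -m creep '[{"grip":30,"linear":[0,0,-0.5],"rot":[0,0,0]},{"grip":30,"linear":[-2,0,0],"rot":[0,0,0]},{"grip":30,"linear":[-4,0,0],"rot":[0,0,0]},{"grip":30,"linear":[-5,0,0],"rot":[0,0,0]},{"grip":30,"linear":[-5,0,0],"rot":[0,0,0]},{"grip":30,"linear":[-4,0,0],"rot":[0,0,0]},{"grip":30,"linear":[0,0,0],"rot":[0,0,0]},{"grip":30,"linear":[0,0,0],"rot":[0,0,0]}]'
python3 - <<'E'
from h import *
s,p,R=st();print(p,np.degrees(np.arctan2(R[1,0],R[0,0])),s['time_s'],s['force'],s['grip_width']*85.4)
snap('wrist','w4')
E
```

```text
time_s: 8.85
eef_pos: [630.1, 17.5, 20.6]
ee_rot: [0.0, 0.716, 0.698, 0.001]
force: [0.6, 3.3, 2.1]
grip_width: 0.413
[630.12844898  17.48347993  20.55526597] 88.56434201014959 8.85 [0.6330008  3.27520157 2.05791889] 35.303209766428864
```

View pics/w4.png

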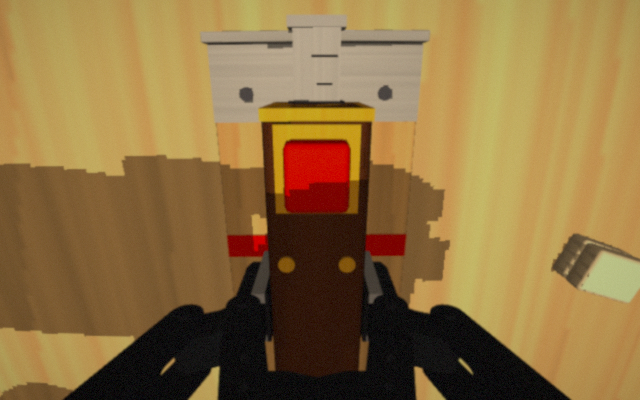

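The blade is drawn out (steel visible at rows 45-100), the hook lies over the lip (rows 15-38), and the force on the tool along y is about +3 N, so it is hooked. Next I'll measure how far the front still is from the stripe.

```bash
python3 - <<'E'
from h import *
np.set_printoptions(precision=1,suppress=True)
im,d,p=load('w4')
cv2.imwrite('pics/w4z.png',cv2.resize(im[5:265,195:440,::-1],None,fx=2.3,fy=2.3,interpolation=cv2.INTER_CUBIC))
print(onplane([(261.5,108),(374,108)],56,p))
# stripe mask
m=(im[:,:,0]>90)&(im[:,:,1]<50)
for c in (235,245,385,400):
    r=np.where(m[225:265,c])[0]+225; print(c,r.min(),r.max(), onplane([(c,r.min()-.5),(c,r.max()+.5)],12,p)[:,1])
for c in (265,300,340,370): print(c,[tuple(im[r,c]) for r in range(102,112)])
E
```

```text
[[615.5  95.1  56. ]
 [650.7  94.2  56. ]]
235 235 256 [31.6 19.3]
245 235 256 [31.5 19.1]
385 234 255 [30.3 17.9]
400 234 255 [30.1 17.7]
265 [(np.uint8(183), np.uint8(162), np.uint8(137)), (np.uint8(182), np.uint8(166), np.uint8(139)), (np.uint8(172), np.uint8(155), np.uint8(127)), (np.uint8(145), np.uint8(123), np.uint8(95)), (np.uint8(116), np.uint8(89), np.uint8(51)), (np.uint8(120), np.uint8(88), np.uint8(20)), (np.uint8(159), np.uint8(125), np.uint8(24)), (np.uint8(190), np.uint8(152), np.uint8(23)), (np.uint8(199), np.uint8(161), np.uint8(34)), (np.uint8(197), np.uint8(159), np.uint8(22))]
300 [(np.uint8(39), np.uint8(34), np.uint8(30)), (np.uint8(42), np.uint8(32), np.uint8(23)), (np.uint8(56), np.uint8(34), np.uint8(14)), (np.uint8(68), np.uint8(38), np.uint8(15)), (np.uint8(70), np.uint8(45), np.uint8(9)), (np.uint8(107), np.uint8(81), np.uint8(18)), (np.uint8(160), np.uint8(126), np.uint8(22)), (np.uint8(191), np.uint8(154), np.uint8(26)), (np.uint8(200), np.uint8(162), np.uint8(26)), (np.uint8(199), np.uint8(162), np.uint8(27))]
340 [(np.uint8(41), np.uint8(36), np.uint8
[... 174 characters left out ...]
8(7)), (np.uint8(99), np.uint8(74), np.uint8(9)), (np.uint8(158), np.uint8(122), np.uint8(24)), (np.uint8(190), np.uint8(151), np.uint8(26)), (np.uint8(201), np.uint8(159), np.uint8(34)), (np.uint8(198), np.uint8(155), np.uint8(9))]
370 [(np.uint8(181), np.uint8(162), np.uint8(137)), (np.uint8(178), np.uint8(163), np.uint8(135)), (np.uint8(179), np.uint8(160), np.uint8(134)), (np.uint8(167), np.uint8(149), np.uint8(123)), (np.uint8(144), np.uint8(121), np.uint8(93)), (np.uint8(127), np.uint8(97), np.uint8(48)), (np.uint8(155), np.uint8(118), np.uint8(18)), (np.uint8(190), np.uint8(149), np.uint8(22)), (np.uint8(201), np.uint8(156), np.uint8(29)), (np.uint8(198), np.uint8(155), np.uint8(24))]
```

View pics/w4z.png

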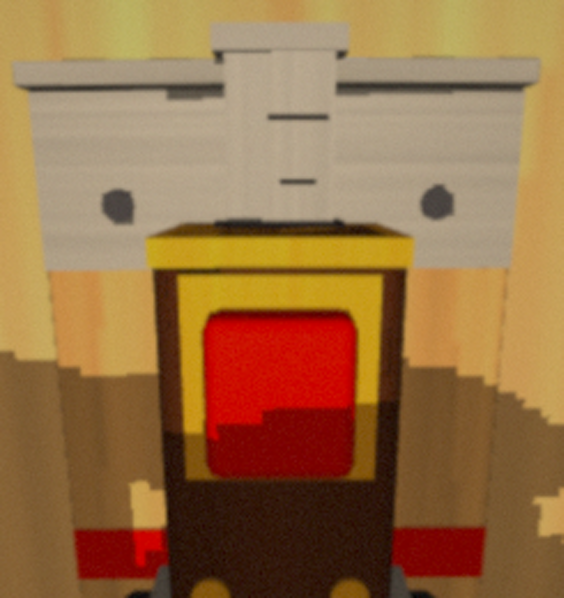

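The front is at y 94.6 and the stripe centre at 24.7, so 70 mm remain.

```bash
python3 -m creep '[{"grip":30,"linear":[-4,0,0],"rot":[0,0,0]},{"grip":30,"linear":[-7,0,0],"rot":[0,0,0]},{"grip":30,"linear":[-9,0,0],"rot":[0,0,0]},{"grip":30,"linear":[-9,0,0],"rot":[0,0,0]},{"grip":30,"linear":[-9,0,0],"rot":[0,0,0]},{"grip":30,"linear":[-9,0,0],"rot":[0,0,0]},{"grip":30,"linear":[-9,0,0],"rot":[0,0,0]},{"grip":30,"linear":[-7,0,0],"rot":[0,0,0]},{"grip":30,"linear":[-4,0,0],"rot":[0,0,0]},{"grip":30,"linear":[-3,0,0],"rot":[0,0,0]},{"grip":30,"linear":[0,0,0],"rot":[0,0,0]},{"grip":30,"linear":[0,0,0],"rot":[0,0,0]}]'
python3 - <<'E'
from h import *
s,p,R=st();print(p,np.degrees(np.arctan2(R[1,0],R[0,0])),s['time_s'],s['force'],s['grip_width']*85.4)
snap('wrist','w5')
E
```

```text
time_s: 9.9
eef_pos: [628.2, -52.4, 20.6]
ee_rot: [0.0, 0.716, 0.698, 0.0]
force: [1.3, 4.3, 1.9]
grip_width: 0.415
[628.24929958 -52.44985833  20.56357193] 88.55714156152267 9.9 [1.29654791 4.2540917  1.87363243] 35.419655533101015
```

View pics/w5.png

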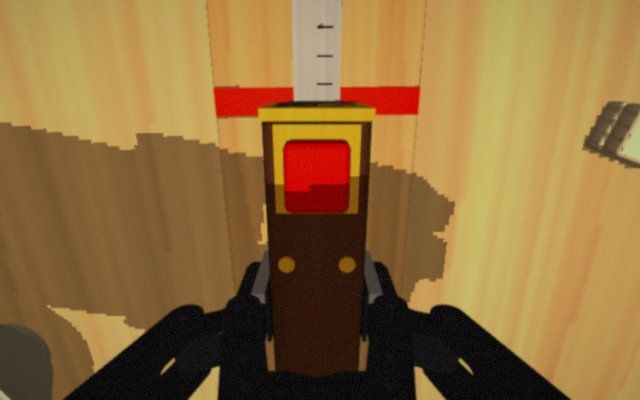

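The blade runs up out of the picture at columns 293-341. The stripe spans rows 87-116 and the front's top edge is at row ~108. I'll compute with parallax and check with the other cameras.

```bash
python3 - <<'E'
from h import *
np.set_printoptions(precision=1,suppress=True)
im,d,p=load('w5')
print(onplane([(261.5,107.8),(374,107.8)],56,p))
m=(im[:,:,0]>130)&(im[:,:,1]<70)
for c in (225,245,385,410):
    r=np.where(m[80:125,c])[0]+80; print(c,r.min(),r.max(), onplane([(c,r.min()-.5),(c,r.max()+.5)],12,p)[:,1])
i,dd,pp=snap('scene','c5'); cv2.imwrite('pics/c5z.png',cv2.resize(i[195:310,230:380,::-1],None,fx=5,fy=5,interpolation=cv2.INTER_CUBIC))
i,dd,pp=snap('side','s5'); cv2.imwrite('pics/s5z.png',cv2.resize(i[155:265,230:350,::-1],None,fx=5,fy=5,interpolation=cv2.INTER_CUBIC))
E
```

```text
[[613.6  25.2  56. ]
 [648.9  24.4  56. ]]
225 88 116 [31.7 19.4]
245 88 115 [31.5 19.6]
385 87 114 [30.4 18.5]
410 87 113 [30.2 18.7]
```

View pics/c5z.png

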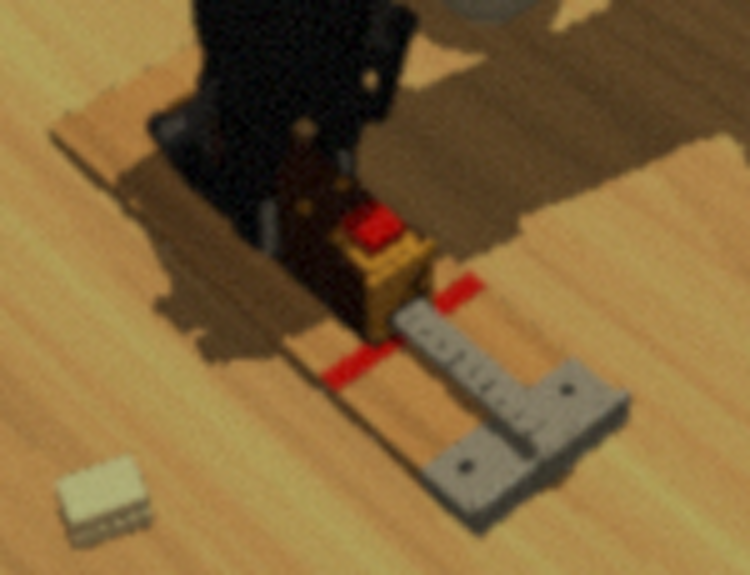

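View pics/s5z.png

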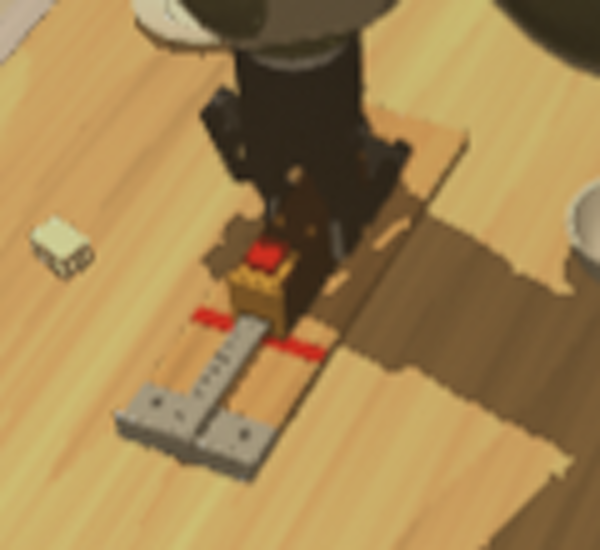

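The front is at 24.8 and the stripe centre at 25.0, and the outside views show the hook over the lip. I'll let go of the case gently and check that it holds.

```bash
python3 -m creep '[{"grip":37,"linear":[0,0,0],"rot":[0,0,0]},{"grip":40,"linear":[0,0,0],"rot":[0,0,0]},{"grip":45,"linear":[0,0,0],"rot":[0,0,0]},{"grip":55,"linear":[0,0,0],"rot":[0,0,0]},{"grip":70,"linear":[0,0,0],"rot":[0,0,0]},{"grip":80,"linear":[0,0,0],"rot":[0,0,0]},{"grip":80,"linear":[0,0,0],"rot":[0,0,0]},{"grip":80,"linear":[0,0,0],"rot":[0,0,0]}]'
python3 - <<'E'
from h import *
np.set_printoptions(precision=1,suppress=True)
s,q,R=st();print(q,s['time_s'],s['force'],s['grip_width']*85.4)
im,d,p=snap('wrist','w6')
m=(im[:,:,0]>130)&(im[:,:,1]<70)
for c in (245,385):
    r=np.where(m[80:125,c])[0]+80; print(c,r.min(),r.max(), onplane([(c,r.min()-.5),(c,r.max()+.5)],12,p)[:,1])
E
```

```text
time_s: 10.72
eef_pos: [627.9, -52.7, 20.3]
ee_rot: [-0.0, 0.716, 0.698, -0.0]
force: [-0.4, -0.1, -0.3]
grip_width: 0.936
[627.9 -52.7  20.3] 10.7167 [-0.4 -0.1 -0.3] 79.95085522447333
245 88 114 [31.2 19.8]
385 87 113 [30.2 18.7]
```

View pics/w6.png

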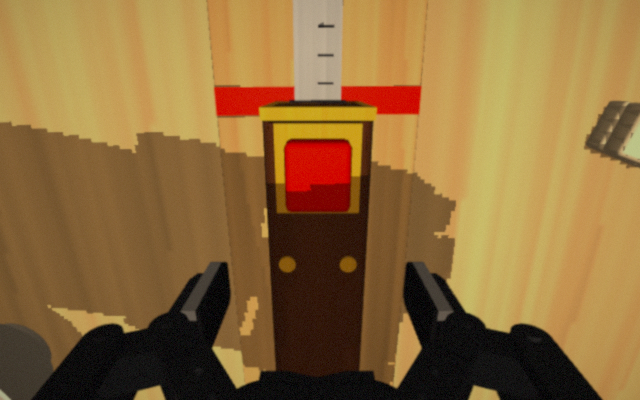

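The case stayed put, with its front edge still at row ~107 and the stripe at rows 87-114. I'll lift straight up, close the fingers and go over the button.

```bash
python3 -m creep '[{"grip":80,"linear":[0,0,-8],"rot":[0,0,0]},{"grip":80,"linear":[0,0,-20],"rot":[0,0,0]},{"grip":80,"linear":[0,0,-25],"rot":[0,0,0]},{"grip":80,"linear":[0,0,-25],"rot":[0,0,0]},{"grip":60,"linear":[0,0,-12],"rot":[0,0,0]},{"grip":40,"linear":[10,0,0],"rot":[0,0,0]},{"grip":20,"linear":[20,0,0],"rot":[0,0,0]},{"grip":0,"linear":[17,0,0],"rot":[0,0,0]},{"grip":0,"linear":[10,0,0],"rot":[0,0,0]},{"grip":0,"linear":[0,0,0],"rot":[0,0,0]},{"grip":0,"linear":[0,0,0],"rot":[0,0,0]},{"grip":0,"linear":[0,0,0],"rot":[0,0,0]}]' 20
python3 - <<'E'
from h import *
np.set_printoptions(precision=2,suppress=True)
s,q,R=st();print(q,s['time_s'],s['force'],s['grip_width']*85.4)
im,d,p=snap('wrist','w7');snap('scene','c7')
E
```

```text
time_s: 11.77
eef_pos: [629.2, 3.8, 109.8]
ee_rot: [-0.0, 0.716, 0.698, -0.0]
force: [0.5, 0.0, -0.2]
grip_width: -0.002
[629.19   3.77 109.77] 11.7667 [ 0.46  0.02 -0.19] -0.19828628626994108
```

View pics/w7.png

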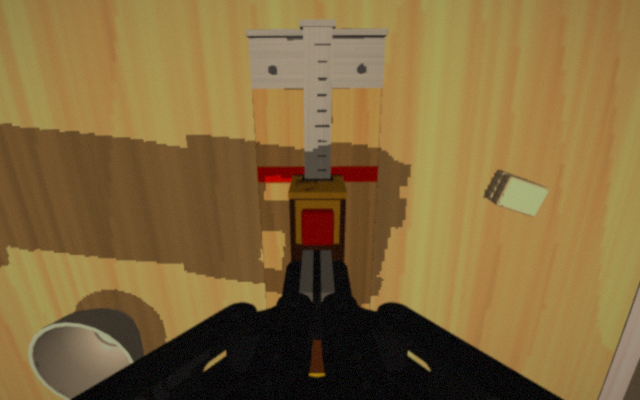

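The view shows the hook over the lip at (318,23), the blade in line with the leaf, the front face at rows 178-196, the stripe at rows 167-181 and the button at (318,227). I'll zoom in to measure the front's bottom edge and the button.

```bash
python3 - <<'E'
from h import *
im,d,p=load('w7')
cv2.imwrite('pics/w7z.png',cv2.resize(im[155:255,245:395,::-1],None,fx=5,fy=5,interpolation=cv2.INTER_CUBIC))
cv2.imwrite('pics/w7y.png',cv2.resize(im[10:110,245:395,::-1],None,fx=5,fy=5,interpolation=cv2.INTER_CUBIC))
E
```

```text
(no output)
```

View pics/w7z.png

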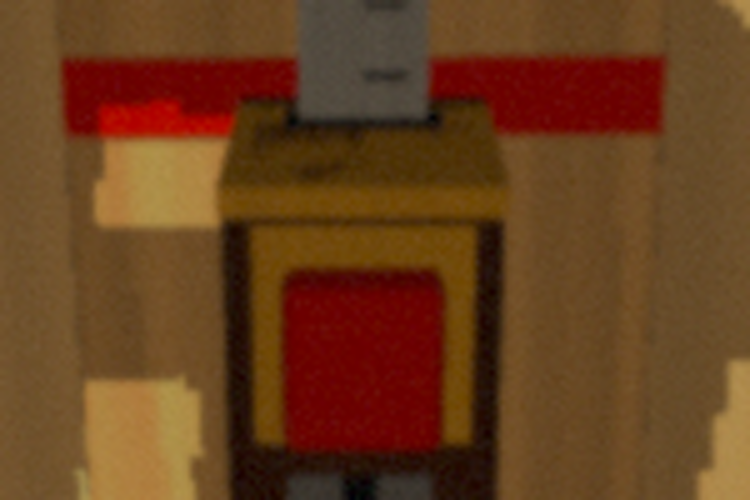

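View pics/w7y.png

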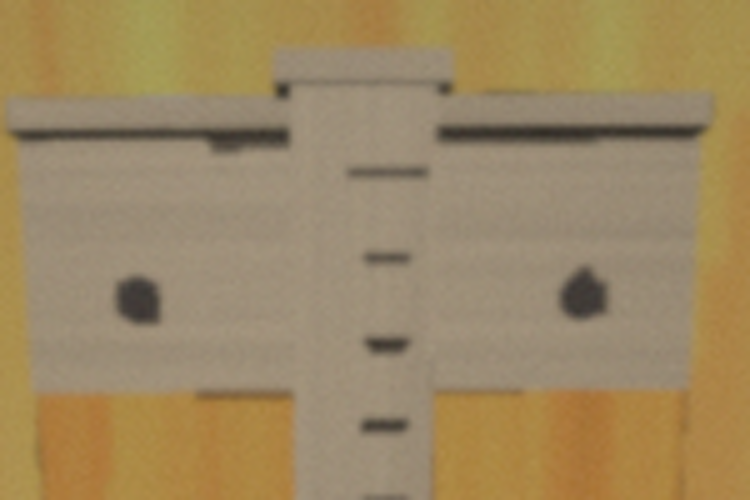

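```bash
python3 - <<'E'
from h import *
np.set_printoptions(precision=1,suppress=True)
im,d,p=load('w7')
def Z(pts,z): return onplane((np.array(pts)+.5)/5-.5+np.array([245,155]),z,p)
print('button corners',Z([(283,290),(442,288),(285,450),(440,450)],68.5),Z([(283,290),(442,288),(285,450),(440,450)],68.5).mean(0))
print('front bottom',Z([(240,102),(488,102)],13),'top',Z([(220,188),(508,186)],56))
print('stripe',Z([(64,60),(662,58),(68,135),(662,132)],12))
s,q,R=st();print(q,R.T@(np.array([630.6,4.5,72])-q))
E
```

```text
button corners [[621.2  16.2  68.5]
 [640.1  16.   68.5]
 [620.6  -4.9  68.5]
 [639.6  -5.4  68.5]] [630.4   5.5  68.5]
front bottom [[612.7  24.8  13. ]
 [649.6  23.9  13. ]] top [[613.1  25.1  56. ]
 [648.9  24.5  56. ]]
stripe [[586.8  31.6  12. ]
 [675.4  29.7  12. ]
 [586.4  20.   12. ]
 [675.8  18.3  12. ]]
[629.3   3.5 110.1] [ 1.   1.3 38.1]
```

```bash
python3 -m creep '[{"grip":0,"linear":[1.5,1,5],"rot":[0,0,0]},{"grip":0,"linear":[0,0,12],"rot":[0,0,0]},{"grip":0,"linear":[0,0,12],"rot":[0,0,0]},{"grip":0,"linear":[0,0,6],"rot":[0,0,0]},{"grip":0,"linear":[0,0,3],"rot":[0,0,0]},{"grip":0,"linear":[0,0,0],"rot":[0,0,0]},{"grip":0,"linear":[0,0,0],"rot":[0,0,0]}]'
python3 -m creep '[{"grip":0,"linear":[0,0,1],"rot":[0,0,0]},{"grip":0,"linear":[0,0,1],"rot":[0,0,0]},{"grip":0,"linear":[0,0,1],"rot":[0,0,0]},{"grip":0,"linear":[0,0,1],"rot":[0,0,0]},{"grip":0,"linear":[0,0,0],"rot":[0,0,0]},{"grip":0,"linear":[0,0,0],"rot":[0,0,0]}]'
```

```text
time_s: 12.45
eef_pos: [630.4, 5.8, 72.3]
ee_rot: [0.0, 0.716, 0.698, 0.0]
force: [0.0, -0.1, 0.1]
grip_width: -0.002
time_s: 12.95
eef_pos: [630.4, 5.8, 68.4]
ee_rot: [0.0, 0.716, 0.698, 0.0]
force: [0.0, 0.6, 0.9]
grip_width: -0.001
```

Contact comes at z 68.4, as predicted. I'll press in small steps.

```bash
python3 -m creep '[{"grip":0,"linear":[0,0,1],"rot":[0,0,0]},{"grip":0,"linear":[0,0,1],"rot":[0,0,0]},{"grip":0,"linear":[0,0,1],"rot":[0,0,0]},{"grip":0,"linear":[0,0,0],"rot":[0,0,0]},{"grip":0,"linear":[0,0,0],"rot":[0,0,0]}]'
python3 -m creep '[{"grip":0,"linear":[0,0,1],"rot":[0,0,0]},{"grip":0,"linear":[0,0,1],"rot":[0,0,0]},{"grip":0,"linear":[0,0,0],"rot":[0,0,0]},{"grip":0,"linear":[0,0,0],"rot":[0,0,0]}]'
python3 -m creep '[{"grip":0,"linear":[0,0,0.5],"rot":[0,0,0]},{"grip":0,"linear":[0,0,0],"rot":[0,0,0]},{"grip":0,"linear":[0,0,0],"rot":[0,0,0]}]'
```

```text
time_s: 13.37
eef_pos: [630.4, 5.9, 65.3]
ee_rot: [0.0, 0.716, 0.698, 0.0]
force: [-0.8, 1.0, 3.7]
grip_width: -0.0
time_s: 13.7
eef_pos: [630.5, 5.8, 63.5]
ee_rot: [0.0, 0.716, 0.698, 0.0]
force: [0.4, 0.6, 5.3]
grip_width: -0.003
time_s: 13.95
eef_pos: [630.5, 5.8, 63.4]
ee_rot: [0.0, 0.716, 0.698, 0.0]
force: [-2.1, 1.7, 8.2]
grip_width: -0.0
```

```bash
python3 -m creep '[{"grip":0,"linear":[0,0,0.5],"rot":[0,0,0]},{"grip":0,"linear":[0,0,0.5],"rot":[0,0,0]},{"grip":0,"linear":[0,0,0],"rot":[0,0,0]},{"grip":0,"linear":[0,0,0],"rot":[0,0,0]},{"grip":0,"linear":[0,0,0],"rot":[0,0,0]}]'
```

```text
time_s: 14.37
eef_pos: [630.7, 5.8, 63.3]
ee_rot: [0.001, 0.716, 0.698, 0.0]
force: [-4.4, 2.7, 14.5]
grip_width: -0.001
```

The button has bottomed: it stopped moving after 5.1 mm and the force rose to 14.5 N. I'll retreat straight up and then look.

```bash
python3 -m creep '[{"grip":0,"linear":[0,0,-1.5],"rot":[0,0,0]},{"grip":0,"linear":[0,0,-3],"rot":[0,0,0]},{"grip":0,"linear":[0,0,-12],"rot":[0,0,0]},{"grip":0,"linear":[0,0,-25],"rot":[0,0,0]},{"grip":0,"linear":[-10,0,-30],"rot":[0,0,0]},{"grip":0,"linear":[-20,0,-25],"rot":[0,0,0]},{"grip":0,"linear":[-20,0,-10],"rot":[0,0,0]},{"grip":0,"linear":[-8,0,0],"rot":[0,0,0]},{"grip":0,"linear":[0,0,0],"rot":[0,0,0]},{"grip":0,"linear":[0,0,0],"rot":[0,0,0]}]'
python3 - <<'E'
from h import *
np.set_printoptions(precision=2,suppress=True)
s,q,R=st();print(q,s['time_s'],s['force'])
snap('wrist','w8')
i,dd,pp=snap('scene','c8'); cv2.imwrite('pics/c8z.png',cv2.resize(i[195:310,230:380,::-1],None,fx=5,fy=5,interpolation=cv2.INTER_CUBIC))
i,dd,pp=snap('side','s8'); cv2.imwrite('pics/s8z.png',cv2.resize(i[155:265,230:350,::-1],None,fx=5,fy=5,interpolation=cv2.INTER_CUBIC))
E
```

```text
time_s: 15.2
eef_pos: [628.3, -51.8, 167.0]
ee_rot: [-0.001, 0.716, 0.698, -0.001]
force: [-0.0, 0.7, -0.9]
grip_width: 0.001
[628.33 -51.83 167.  ] 15.2 [-0.02  0.75 -0.95]
```

View pics/w8.png

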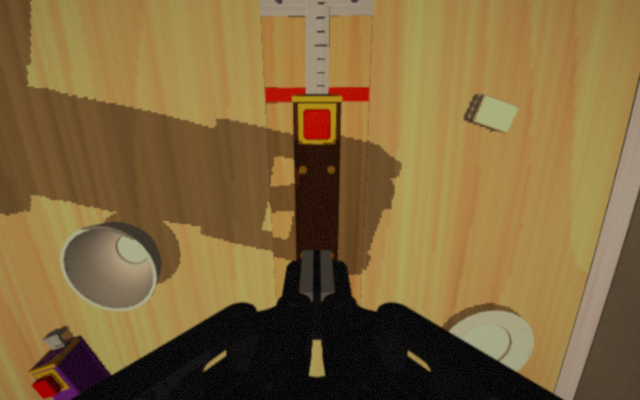

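View pics/c8z.png

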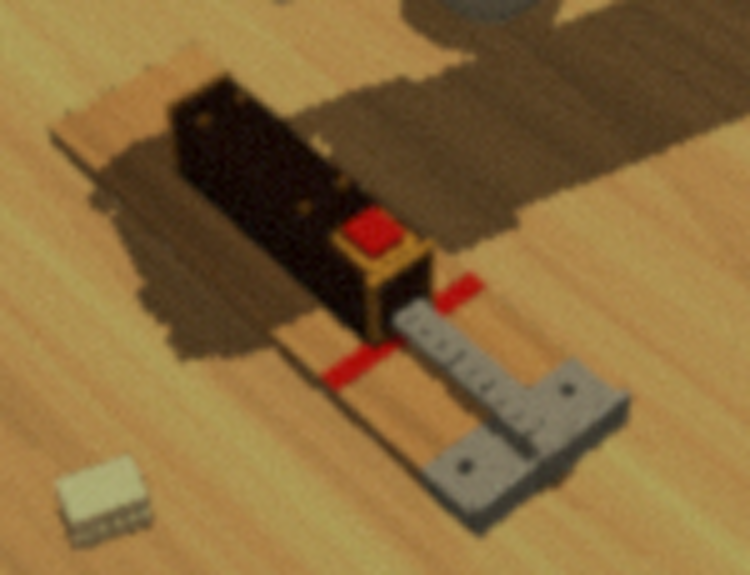

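View pics/s8z.png

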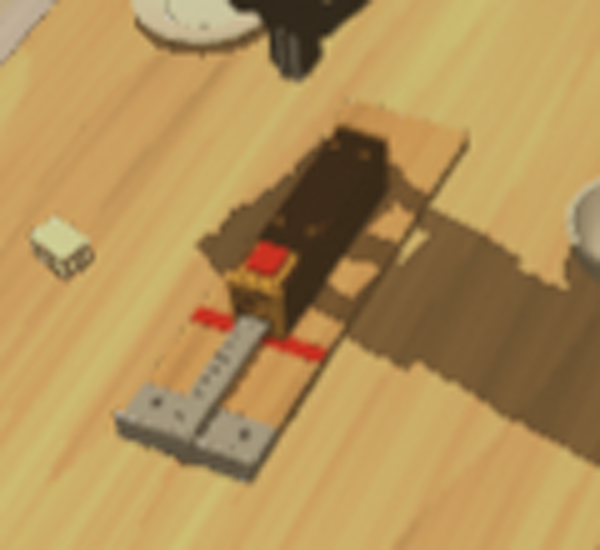

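All three views show the rule upright and in line, the hook over the lip, the front on the stripe and the button lower. One last numeric check of front, yaw, and button height.

```bash
python3 - <<'E'
from h import *
np.set_printoptions(precision=1,suppress=True)
im,d,p=load('w8')
cv2.imwrite('pics/w8z.png',cv2.resize(im[80:255,255:380,::-1],None,fx=3.4,fy=3.4,interpolation=cv2.INTER_CUBIC))
for tag,box in (('w7',(312,324,222,240)),('w8',(311,323,117,131))):
    i2,d2,p2=load(tag); u,v=np.meshgrid(np.arange(*box[:2]),np.arange(*box[2:])); uv=np.c_[u.ravel(),v.ravel()]
    X=bydepth(uv,d2,p2); print(tag,'button z',np.median(X[:,2]))
i2=im; u,v=np.meshgrid(np.arange(305,330),np.arange(150,164)); print('case top z w8',np.median(bydepth(np.c_[u.ravel(),v.ravel()],d,p)[:,2]))
i2,d2,p2=load('w6'); u,v=np.meshgrid(np.arange(300,330),np.arange(220,250)); print('case top z w6',np.median(bydepth(np.c_[u.ravel(),v.ravel()],d2,p2)[:,2]))
E
```

```text
w7 button z 68.72851142376678
w8 button z 63.57365368197097
case top z w8 56.222679844161945
case top z w6 56.24083057906944
```

View pics/w8z.png

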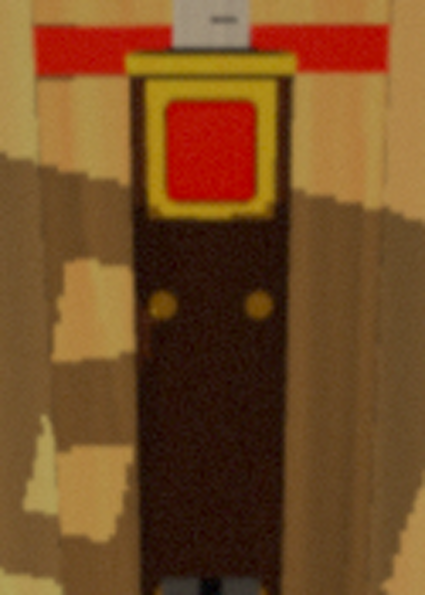

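The button is down 5.15 mm, the case top sits at 56.2 mm (flat), and the front stands mid-stripe in line with the leaf. I'll hand it in.

```bash
python3 - <<'E'
from h import *
print(ctrl.finish_job(), sensors.sense()['time_s'])
E
```

```text
the job is handed in; nothing more can be done
the job is handed in; nothing more can be done
```

The measurement is done and handed in at about 15 s. The rule is hooked over the zinc lip, its front stands on the red stripe, and it is locked and standing upright on the leaf.

I found the slipped lip in the wrist pictures, at y 118.5–122.4, and lowered the rule over it until it lay flat on the board. Drawing the case back gave a pull of about 3–4 N, so the hook was holding. I then let go of the case and pressed the button with closed fingers until it stopped (5.1 mm, 14.5 N).

Last checks:
- **Front on the stripe:** before the press, the brass front was at y 24.4–24.8 and the stripe centre at 24.9. After it I only checked by eye, and the front was still mid-stripe.
- **Lock:** the button top dropped from 68.7 to 63.6 mm, which is past the 4 mm locking point.
- **Standing flat:** the case top is at 56.2 mm, the same as before the press, and the rule looks in line with the leaf.
- **Hook:** both outside views after the press show it over the lip.
- **Other things:** the bowl and tiles look undisturbed in the last views. I did not look at the tea glass again at the end, but nothing I did came near it after the start.

No check failed or disagreed.

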